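# Push the stuck worm out of the mincer

### The job

The worm (feed screw) is stuck in the barrel of the stripped-down mincer. Pick up the wooden dowel, push it in through the hole in the back of the barrel and drive the worm out of the open mouth at the other end, so that it drops into the steel tray and lies there. Then take the dowel out again and lay it flat on the worktop, and leave the mincer's other parts (ring nut, hole plate and crank) where they lie.

Things in the scene. Friction and masses are not known exactly. Their poses are not given: they have to be found in the camera images.
- mincer: Cast aluminium table mincer, fixed to the worktop by its round suction foot (86 mm across, centred at x -12 mm; a black lever sticks out to y +74 mm). Origin: on the worktop under the barrel; z up; x runs along the level barrel from its back (x -50 mm) to its mouth (x +55 mm). Barrel 62 to 73 mm across; an open feed neck on it, 58 mm across, at x -8 mm, reaches 116 mm above the worktop.
- rear_hole (a point): Centre of the round hole in the barrel's back face, 66 mm above the worktop, on the barrel's axis; axes as the mincer's (x points into the barrel, towards the mouth). The hole is 30 mm across and 18 mm deep; beyond it the bore is 52 mm across up to the mouth.
- mouth (a point): Centre of the barrel's open mouth (52 mm across), 105 mm from rear_hole along the mincer's x.
- worm: Steel feed screw, 0.3 kg, lying along the barrel: 48 mm across, 80 mm long, with a 10 mm square stud (11 mm long) at the front and a flat back 48 mm across. Origin: on its axis, middle of the 80 mm; x along its axis towards the stud. A sprung pad in the barrel's roof grips it: about 6 to 10 N push it; after some 60 mm it goes easily (2 to 3 N) and tips nose first out of the mouth.
- worm_tail (a point): Centre of the worm's flat back, the face to push on, 40 mm behind the worm's origin; at the start 20 to 26 mm inside the barrel's back face.
- dowel: Plain round wooden dowel, 260 mm long, 20 mm in diameter, 60 g, lying on the worktop in front of the sink; ends rounded, both alike. Origin: its middle, on its axis (10 mm above the worktop as it lies); x along its length. To push the worm clear out, its end must go about 130 mm in past the barrel's back face.
- dowel_end_a (a point): Centre of the dowel's end at its +x, 130 mm from its origin.
- dowel_end_b (a point): Centre of the dowel's end at its -x, 130 mm from its origin.
- tray: Loose steel draining tray on the worktop below the mincer's mouth, 220 x 160 mm, 27 mm high, walls 3 mm, its perforated floor 15 mm above its underside. Origin: centre of its underside; x along its 220 mm, away from the mincer; z up. Its near end wall stands about 13 mm behind the mouth, under the barrel.
- ring_nut: Mincer's aluminium ring nut, about 96 mm over its lugs, 22 mm high, lying on the worktop behind the mincer. Origin: centre of its underside. Not to be disturbed.
- hole_plate: Mincer's round steel plate with many holes, 62 mm across, 7 mm thick, lying behind the mincer. Origin: centre of its underside. Not to be disturbed.
- crank: Mincer's crank lying behind the mincer: 60 mm aluminium arm between a hub with a short square steel shaft and a wooden grip, 26 mm high as it lies. Origin: on the worktop under the arm's middle. Not to be disturbed.

How it is judged:
By the outcome, as a careful person would: the job done as asked, in the order asked, and still so for the second after the job is handed in, with the robot touching nothing.
It also fails if it takes over 43 s, if anything falls off the work surface, if the arm or the gripper's body presses on something with over 40 N, if the wrist force passes 120 N, or if a joint passes its speed limit or range.

### The arm

A 6-joint arm with a two-finger parallel gripper is mounted at the origin on a cart in front of the work surface, level with it; the furniture and walls round the work are solid. World frame = base frame: x ahead of the robot, y to its left, z up, the work surface at z = 0. Lengths are in m, angles in rad, forces in N, time in s.
With the tool pointing down it reaches from about 0.35 to 0.975 m from the base axis. Payload 7.1 kg.
Tool frame: the origin (TCP) lies midway between the tips of the shut fingers; the grasp point (between the pads) lies 19 mm behind it (r.pinch_z is the z of the grasp point in the tool frame, in m); z points along the fingers, y is the line along which they close (so a half turn about z gives the same grasp; the last joint's range is limited). The gripper opens to 88 mm and grips with 3 to 60 N. Pads are 20 mm wide; open, the fingers measure 115 mm over their backs; the gripper's body (75 mm by 178 mm) begins 61 mm behind the grasp point.
Start: joints at [1.138, 0.423, 1.63, -0, 1.089, -0.019], TCP at [0.251, 0.572, 0.223] pointing down, gripper open.
Joint ranges: [-3, 3], [-0.9, 2.11], [0.09, 2.58], [-1.31, 4.45], [0.11, 2.69], [-2.54, 2.54]. Speed limits (rad/s): [2.39, 2.39, 3.01, 3.14, 3.14, 3.14].

### API

Orientations are given as a unit quaternion [x, y, z, w].
In Python, from plant import r gives the robot as it stands.
- The arm moves only by the tool shift_gripper, called after "Call:" as name(argument=value, ...) on one line, values as JSON. Schema: {"type":"object","properties":{"increments":{"type":"array","items":{"type":"number"},"minItems":5,"maxItems":40},"grip_n":{"type":"number"},"only":{"type":"string"},"quiet":{"type":"boolean"},"lines":{"type":"string"}},"required":["increments"],"additionalProperties":false}. increments is one flat list of numbers that holds 1 to 8 rows one after another, with no inner brackets; each row has 5 numbers: dx, dy, dz in units of 100 mm, then a turn about the tool's z in units of 0.2 rad, then the opening from 0.0 (shut) to 1.0 (fully open); each row is the pose to reach, as a shift and turn from the pose commanded when the call began, along the tool's axes at that moment; what a row does not reach only later rows make up. A row lasts 1/12 s, in which the tool goes at most 0.0417 m and 0.125 rad, less where a joint would pass 70% of its speed; a pose out of reach is approached as far as the arm can. The fingers move at their own pace and stop on an object; grip_n is the grip in N (left out, the last holds). Time passes only in rows, so rows that do not move let the fingers close. The tool returns the time, the measured TCP pose, the force, the opening and the grip force at its end. only (a regular expression) keeps the lines of the reply that match it, lines (a string "A,B") keeps lines A to B, and quiet returns only ok. Input that does not fit is refused with a message, and nothing moves.
- r.read_state(): the state, without advancing time (a new reading comes with each control period).
- r.read_camera(name): name is "side" or "top" or "wrist"; returns (picture, depth): 480x640x3 uint8, blue, green, red; 480x640 float32, m along the optical axis (not along the pixel's ray), 0 where there is no reading.
- r.camera_params(name): a dict with "fx", "fy", "cx", "cy" (pixels), "k1" (the pictures are not rectified: a ray, as slopes to the right and down, at radius r is drawn at 1 + k1 r^2 times it, then the intrinsics apply), "rvec" (rotation vector, rad) and "tvec" (3), from world to camera coordinates, as OpenCV has them. Camera axes: x right, y down, z forward; pixel columns grow to the right and rows downward; lengths in m; the calibration is good to about 2 mm. A picture is of the moment at which its call begins: read the wrist's pose just before it. camera_params takes no time and is no camera call; for the wrist camera it gives the pose at the moment of the call.
- r.sign_off(): hands the job in; it is judged then, once.
The state is a dict: "t": time; "joint_positions": joint angles; "dq": joint speeds; "effort": joint torques, N m; "position": TCP position; "tcp_rot": TCP orientation; "wrist_force": force on the tool from outside, world axes, zero at the start; "wrist_torque": the same for the moment, N m; "grip_width": opening from 0.0 (shut) to 1.0 (fully open); "grip_force": force on a finger pad.
Only numpy, scipy, OpenCV 4.12 (cv2) and the standard library are available. Lean on these libraries where they do the work, as an engineer would, in place of code of your own. Each camera call takes 0.05 s, during which the arm holds its last target. There are 200 camera calls.

## Working session

There is one attempt and no reset: what is moved stays moved. The work goes in short steps, Python scripts to look and compute and a tool call to move; the robot and the scene stay as the last step left them, time stands still between calls to the robot, and variables do not carry over. Pictures are saved under pics/ and viewed, at most 10 in all, crops included, and the job is handed in when it is done.

```bash
ls; mkdir -p pics; python3 - <<'E'
from plant import r
import cv2,numpy as np,json
s=r.read_state();print({k:np.round(v,3).tolist() for k,v in s.items()},r.pinch_z)
for n in("top","side"):
    p,d=r.read_camera(n);cv2.imwrite(f'pics/{n}0.png',p);np.save(f'pics/{n}0.npy',d);print(n,r.camera_params(n))
E
```

```text
pics
plant.py
{'t': 0.0, 'joint_positions': [1.138, 0.424, 1.631, -0.0, 1.089, -0.019], 'dq': [0.002, 0.001, 0.001, 0.002, 0.001, -0.001], 'effort': [-0.001, -54.464, -27.367, 0.064, 0.023, -0.0], 'position': [0.251, 0.572, 0.222], 'tcp_rot': [0.205, 0.979, -0.001, -0.0], 'wrist_force': [-0.029, 0.802, -0.785], 'wrist_torque': [0.011, 0.0, -0.045], 'grip_force': 0.0, 'grip_width': 1.002} -0.0187
top {'fx': 537.893868915095, 'fy': 537.893868915095, 'cx': 315.4991688386473, 'cy': 247.07508142388656, 'k1': 0.03229590418386288, 'rvec': array([ 2.14126545, -2.19087478,  0.14952379]), 'tvec': array([0.07819683, 0.61353452, 1.23385848])}
side {'fx': 506.4168158520446, 'fy': 506.4168158520446, 'cx': 317.3348875411143, 'cy': 237.2610696013249, 'k1': -0.06346095498214877, 'rvec': array([ 0.38230433, -2.74500118,  1.21735956]), 'tvec': array([0.60141228, 0.11205823, 0.97015678])}
```
View pics/top0.png

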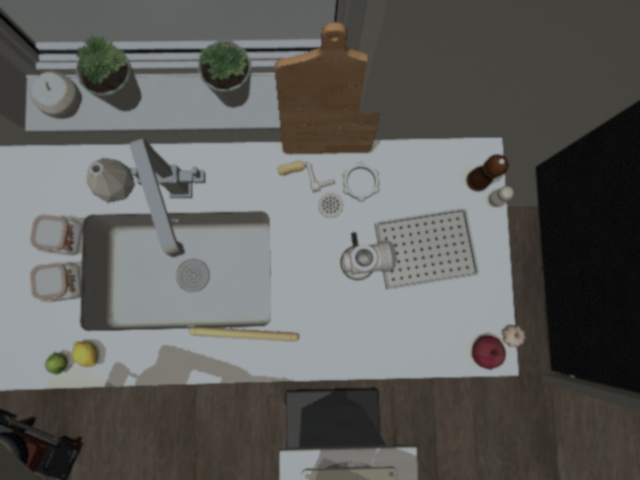

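View pics/side0.png

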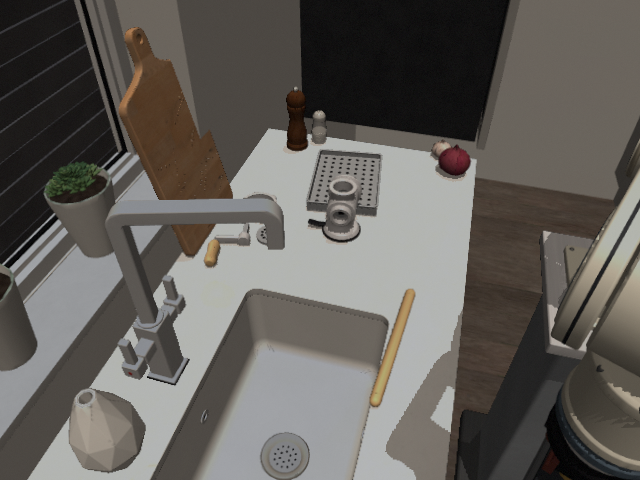

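The top view shows the dowel from about (190,331) to (298,338), the mincer around (365,258) with its lever at (354,240), and the tray at (427,248). In the side view the rear hole is at about (341,218), and the dowel runs from (376,402) to (410,291).

```bash
cat > h.py <<'E'
import cv2,numpy as np
from plant import r
def cam(n,P=None):
    P=P or r.camera_params(n)
    K=np.array([[P['fx'],0,P['cx']],[0,P['fy'],P['cy']],[0,0,1.]])
    R=cv2.Rodrigues(np.asarray(P['rvec']))[0];t=np.asarray(P['tvec'])
    return K,np.array([P['k1'],0,0,0.]),R,t
def rays(c,px):
    u=cv2.undistortPoints(np.float64(px).reshape(-1,1,2),c[0],c[1]).reshape(-1,2)
    d=np.c_[u,np.ones(len(u))]@c[2]
    return -c[2].T@c[3],d
def onz(c,px,z):
    o,d=rays(c,px);return o+d*((z-o[2])/d[:,2])[:,None]
def cloud(c,depth,mask):
    v,u=np.where(mask&(depth>0));o,d=rays(c,np.c_[u,v]);return o+d*depth[v,u][:,None]
def cross(c1,p1,c2,p2):
    o1,d1=rays(c1,[p1]);o2,d2=rays(c2,[p2])
    A=np.c_[d1[0],-d2[0]];s=np.linalg.lstsq(A,o2-o1,rcond=None)[0]
    a=o1+s[0]*d1[0];b=o2+s[1]*d2[0];return (a+b)/2,np.linalg.norm(a-b)
def blob(img,lo,hi,roi):
    h=cv2.inRange(cv2.cvtColor(img,cv2.COLOR_BGR2HSV),lo,hi);m=np.zeros_like(h);x0,y0,x1,y1=roi
    m[y0:y1,x0:x1]=h[y0:y1,x0:x1];n,l,st,_=cv2.connectedComponentsWithStats(m)
    return l==1+np.argmax(st[1:,4])
E
python3 - <<'E'
from h import *
np.set_printoptions(precision=4,suppress=True)
ct,cs=cam('top'),cam('side')
it,is_=cv2.imread('pics/top0.png'),cv2.imread('pics/side0.png')
dt,ds=np.load('pics/top0.npy'),np.load('pics/side0.npy')
def ends(m):
    v,u=np.where(m);p=np.c_[u,v].astype(float);c=p.mean(0);a=np.linalg.svd(p-c,full_matrices=False)[2][0];s=(p-c)@a
    return c+a*s.min(),c+a*s.max(),c
mt=blob(it,(12,60,90),(30,255,255),(170,310,320,350));ms=blob(is_,(12,60,90),(30,255,255),(360,280,425,412))
et,es=ends(mt),ends(ms);print('px',et,es)
for z in(.01,):print('top on z',onz(ct,et,z),'side',onz(cs,es,z),sep='\n')
# two-view: left top end = near side-view end
for i,j in((0,0),(1,1),(0,1),(1,0)):print(i,j,cross(ct,et[i],cs,es[j]))
for c,d,m in((ct,dt,mt),(cs,ds,ms)):
    P=cloud(c,d,m);print('dowel cloud z pct',np.percentile(P[:,2],[5,50,95]),np.median(P,0))
# mincer points
for nm,c,d in(('top',ct,dt),('side',cs,ds)):
    P=cloud(c,d,np.ones_like(d,bool));k=(P[:,0]>.3)&(P[:,0]<.75)&(P[:,1]<.12)&(P[:,1]>-.25)&(P[:,2]>.03)&(P[:,2]<.2)
    print(nm,k.sum(),np.percentile(P[k],[1,50,99],axis=0));np.save(f'pics/{nm}_m.npy',P[k])
    w=(P[:,0]>.2)&(P[:,0]<.9)&(abs(P[:,1])<.3);print('table z',np.median(P[w,2]))
a=cv2.resize(it[225:295,325:485],None,fx=4.8,fy=4.8,interpolation=2);b=cv2.resize(is_[165:250,290:400],None,fx=3,fy=3,interpolation=2)
o=np.zeros((600,800,3),np.uint8);o[:a.shape[0],:a.shape[1]]=a;o[340:340+b.shape[0],:b.shape[1]]=b;cv2.imwrite('pics/crop.png',o)
E
```

```text
px (array([189.8744, 329.9131]), array([297.9991, 337.014 ]), array([244.141 , 333.4769])) (array([411.1913, 288.7356]), array([372.8692, 405.9572]), array([391.4658, 349.0727]))
top on z
[[0.4285 0.364  0.01  ]
 [0.4055 0.1101 0.01  ]
 [0.4169 0.2368 0.01  ]]
side
[[0.4074 0.1063 0.01  ]
 [0.4295 0.3691 0.01  ]
 [0.42   0.2547 0.01  ]]
0 0 (array([0.4196, 0.3155, 0.2333]), np.float64(0.029125996561224523))
1 1 (array([ 0.4169,  0.122 , -0.4137]), np.float64(0.060176547385990056))
0 1 (array([0.429 , 0.3654, 0.0036]), np.float64(0.0013575567769741337))
1 0 (array([0.4065, 0.11  , 0.0141]), np.float64(0.0016542796757857956))
dowel cloud z pct [0.0108 0.0171 0.0221] [0.4167 0.2361 0.0171]
dowel cloud z pct [0.0105 0.0174 0.0206] [0.4196 0.2607 0.0174]
top 1328 [[ 0.5369 -0.1545  0.0313]
 [ 0.5786 -0.0539  0.0891]
 [ 0.6205  0.0009  0.1183]]
table z 0.001679085835260663
side 1401 [[ 0.5504 -0.1011  0.0455]
 [ 0.5785 -0.0206  0.0881]
 [ 0.6166  0.0039  0.1167]]
table z -0.0004942991336243097
```

View pics/crop.png

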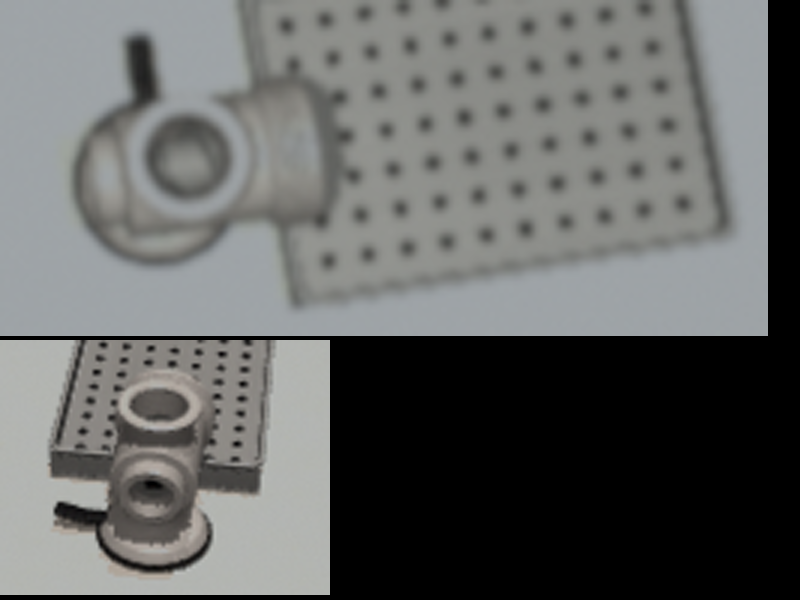

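The crop shows the neck rim centred at about (364,258) in the top view. The mouth end is near (393,256), the tray is turned by about 10°, and the rear hole is at about (341,214) in the side view.

```bash
python3 - <<'E'
from h import *
from scipy.optimize import least_squares as LS
np.set_printoptions(precision=4,suppress=True)
ct,cs=cam('top'),cam('side')
it,is_=cv2.imread('pics/top0.png'),cv2.imread('pics/side0.png')
T,S=np.load('pics/top_m.npy'),np.load('pics/side_m.npy')
for P in(T,S):
    N=P[P[:,2]>.110];f=cv2.minEnclosingCircle(N[:,:2].astype(np.float32));print('neck',len(N),f,np.median(N[:,2]))
# neck inner dark ellipse, top image
g=cv2.cvtColor(it,cv2.COLOR_BGR2GRAY)
# tray yaw
m=np.load('pics/top0.npy');P=cloud(ct,m,np.ones_like(m,bool))
k=(P[:,2]>.009)&(P[:,2]<.035)&(P[:,0]>.45)&(P[:,0]<.75)&(P[:,1]<-.085)&(P[:,1]>-.33)
b=cv2.minAreaRect((P[k,:2]*1000).astype(np.float32));print('tray rect mm',b)
n=np.array([.5785,-.045])
for yaw in(np.radians(-80),):
    e=np.array([np.cos(yaw),np.sin(yaw)]);l=np.array([-e[1],e[0]])
    for nm,P in(('T',T),('S',S)):
        s=(P[:,:2]-n)@e;q=(P[:,:2]-n)@l
        print(nm)
        for a in np.arange(-.06,.075,.01):
            k=(s>=a)&(s<a+.01)&(P[:,2]>.045)&(P[:,2]<.107)
            if k.sum()>8:
                A=P[k];f=LS(lambda x:np.hypot(q[k]-x[0],A[:,2]-x[1])-x[2],[0,.066,.034],loss='soft_l1',f_scale=.001).x
                print(round(a+.005,3),k.sum(),f,'q',np.percentile(q[k],[2,98]),'smin',s[k].min())
# side hole: dark blob / ring
c=is_[195:235,320:362];g=cv2.cvtColor(c,cv2.COLOR_BGR2GRAY)
print(g[4:36:1,6:36:1])
E
```

```text
neck 281 ((0.5797534584999084, -0.04073575511574745), 0.02905779518187046) 0.11474194299550611
neck 255 ((0.5830194354057312, -0.039244793355464935), 0.030312005430459976) 0.11458726881685477
tray rect mm ((623.8219604492188, -200.54995727539062), (260.4603576660156, 228.9722900390625), 2.6969223022460938)
T
-0.045 78 [0.0036 0.068  0.0209] q [-0.0189  0.0241] smin -0.04698406377740709
-0.035 106 [0.003  0.0643 0.0255] q [-0.0246  0.0271] smin -0.03982887701013608
-0.025 52 [0.0028 0.0647 0.0307] q [-0.0278  0.0322] smin -0.029845453435012208
-0.015 64 [-0.0038  0.0563  0.0289] q [-0.0281  0.0305] smin -0.019934662017178834
-0.005 76 [-0.006   0.0473  0.0299] q [-0.0282  0.0232] smin -0.00996910535318684
0.005 92 [-0.0067  0.0503  0.0294] q [-0.0287  0.0222] smin 7.542667204875865e-05
0.015 63 [-0.0074  0.0662  0.0226] q [-0.0291  0.0146] smin 0.010008212561572956
0.025 75 [0.0009 0.0659 0.0303] q [-0.0297  0.0297] smin 0.020120698624313024
0.035 142 [-0.0006  0.0646  0.0328] q [-0.0336  0.029 ] smin 0.030008139242787918
0.045 136 [-0.0001  0.0651  0.0357] q [-0.0355  0.0325] smin 0.
[... 4274 characters left out ...]
 80  83  82  85  86  84
   73  74  65  66  68  69  69  75  91 140 170 167]
 [ 99 100  82  81  82  82  81  80  80  80  80  79  77  74  72  69  73  72
   73  74  75  74  73  72  73  77  79 105 170 170]
 [141 143  83  82  82  83  84  84  84  83  83  82  83  82  83  82  81  80
   81  79  79  77  75  78  79  84 108 135 171 170]
 [135 142  82  82  83  84  84  85  86  86  85  85  85  85  87  87  86  84
   83  82  79  81  81  85 105 114 155 170 173 171]
 [128 135  83  83  83  84  84  88  86  88  87  87  89  89  90  89  87  86
   83  83  83  83  83 101 155 154 155 161 174 169]
 [124 126  99 100  84  86  85  87  87  87  89  88  88  87  87  86  87  85
   86  83  84  83  82  99 156 154 157 175 172 160]]
```

The rows are not in the units I measure in: shifts go in units of 100 mm and turns go in units of 0.2 rad. I convert before sending: -0.2645 m is -2.645, -0.1733 m is -1.733, 1.248 rad is 6.24.

Call:
shift_gripper(increments=[-2.645, -1.733, 0.4, 6.24, 1, -2.645, -1.733, 0.4, 6.24, 1, -2.645, -1.733, 0.4, 6.24, 1, -2.645, -1.733, 0.4, 6.24, 1, -2.645, -1.733, 0.8, 6.24, 1, -2.645, -1.733, 0.8, 6.24, 1, -2.645, -1.733, 0.8, 6.24, 1, -2.645, -1.733, 0.8, 6.24, 1], grip_n=50)

```text
t: 0.77
position: [0.4243, 0.305, 0.1418]
tcp_rot: [0.652, 0.758, -0.0, 0.0]
wrist_force: [0.9, 0.2, 0.5]
grip_width: 0.997
grip_force: 0.0
```

```bash
python3 - <<'E'
from h import *
np.set_printoptions(precision=4,suppress=True)
cs=cam('side')
n=np.array([.5785,-.045]);e=np.array([.1736,-.985]);l=np.array([.985,.1736])
o,d=rays(cs,[[340.3,214.3]]);d=d[0]
# vertical plane through the axis, side-frame offset of q ~ .005 at the back
for q in(.0036,.0059):
    s=(q-(o[:2]-n)@l)/(d[:2]@l);print('plane',q,o+s*d)
print(onz(cs,[[340.3,214.3]],.066))
S=r.read_state();print(S['position'],S['tcp_rot'])
E
```

```text
plane 0.0036 [0.5671 0.0406 0.1073]
plane 0.0059 [ 0.5779 -0.0075  0.0667]
[[ 0.5781 -0.0083  0.066 ]]
[0.4243 0.305  0.1418] [ 0.6519  0.7583 -0.0003  0.    ]
```

Converted, 0.07 m is 0.7, 0.04 m is 0.4, 0.241 rad is 1.205.

Call:
shift_gripper(increments=[0, 0, 0, 0.625, 1, 0, 0, 0, 1.205, 1, 0, 0, 0.4, 1.205, 1, 0, 0, 0.7, 1.205, 1, 0, 0, 0.7, 1.205, 1], grip_n=50)

```text
t: 1.18
position: [0.4207, 0.3048, 0.0681]
tcp_rot: [0.736, 0.677, -0.004, -0.001]
wrist_force: [-2.1, -0.7, -1.4]
grip_width: 1.001
grip_force: 0.0
```

```bash
python3 - <<'E'
from h import *
np.set_printoptions(precision=4,suppress=True)
c=cam('wrist');p,d=r.read_camera('wrist');cv2.imwrite('pics/w1.png',p)
S=r.read_state();print(S['position'],S['tcp_rot'])
m=blob(p,(12,60,90),(30,255,255),(0,0,640,480))
P=cloud(c,d,m);print(m.sum(),np.percentile(P,[1,50,99],axis=0))
v,u=np.where(m);Q=onz(c,np.c_[u,v],.01)[:,:2];o,a=Q.mean(0),np.linalg.svd(Q-Q.mean(0),full_matrices=False)[2][0]
t=(.307-o[1])/a[1];print('axis',o,a,'x at y .305',o+t*a, np.degrees(np.arctan2(a[1],a[0])))
E
```

```text
[0.4217 0.3057 0.0703] [ 0.7362  0.6767 -0.0033 -0.0005]
5094 [[0.4131 0.2438 0.0128]
 [0.4245 0.3212 0.0193]
 [0.4359 0.3656 0.0215]]
axis [0.4247 0.3134] [-0.0797 -0.9968] x at y .305 [0.4242 0.307 ] -94.57272028500002
```

View pics/w1.png

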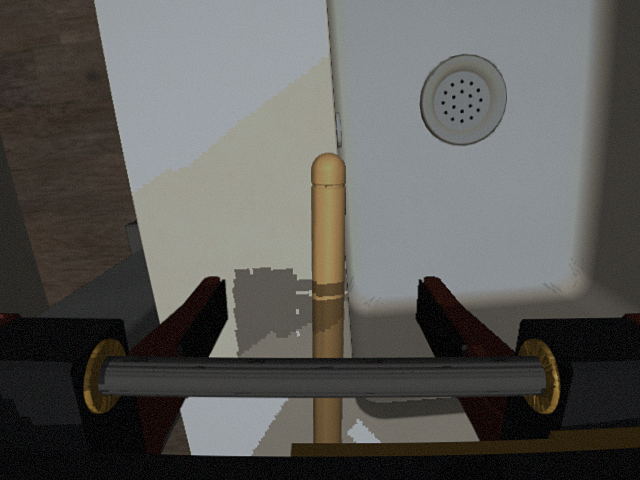

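The wrist view shows the dowel midway between the fingers at column ~328, with its end at row ~155, right beside the sink rim at column ~345.

Converted, 0.065 m is 0.65, 0.0025 m is 0.025.

Call:
shift_gripper(increments=[0, 0.025, 0.35, 0, 0.7, 0, 0.025, 0.55, 0, 0.6, 0, 0.025, 0.65, 0, 0.6, 0, 0.025, 0.65, 0, 0.3, 0, 0.025, 0.65, 0, 0, 0, 0.025, 0.65, 0, 0, 0, 0.025, 0.65, 0, 0, 0, 0.025, 0.65, 0, 0], grip_n=50)

```text
t: 1.9
position: [0.427, 0.3075, 0.009]
tcp_rot: [0.736, 0.677, 0.001, 0.0]
wrist_force: [-0.1, -0.3, 0.5]
grip_width: 0.428
grip_force: 0.0
```

Converted, -0.08 m is -0.8, -0.05 m is -0.5.

Call:
shift_gripper(increments=[0, 0, 0, 0, 0, 0, 0, 0, 0, 0, 0, 0, -0.2, 0, 0, 0, 0, -0.5, 0, 0, 0, 0, -0.8, 0, 0, 0, 0, -0.8, 0, 0], grip_n=50)

```text
t: 2.4
position: [0.4289, 0.3088, 0.0924]
tcp_rot: [0.736, 0.677, 0.004, 0.001]
wrist_force: [0.3, 0.7, -0.6]
grip_width: 0.012
grip_force: 0.0
```

```bash
python3 - <<'E'
from h import *
np.set_printoptions(precision=4,suppress=True)
S=r.read_state();print(S['position'],S['tcp_rot'],S['grip_width'])
for n,roi in(('top',(100,200,340,420)),('side',(330,200,470,420))):
    c=cam(n);p,d=r.read_camera(n);cv2.imwrite(f'pics/{n}2.png',p)
    m=blob(p,(12,60,90),(30,255,255),roi);P=cloud(c,d,m)
    print(n,m.sum(),np.percentile(P,[1,50,99],axis=0))
    v,u=np.where(m)
    k=np.argsort(P[:,1])[:25];print('tip',P[k].mean(0))
    w=P[(P[:,1]<.25)];
    y=w[:,1];top=[np.percentile(w[(y>a)&(y<a+.02),2],90) for a in(.11,.15,.19,.22)];print('topz',top)
    print('xmid',[np.median(w[(y>a)&(y<a+.02),0]) for a in(.11,.15,.19,.22)])
E
```

```text
[0.4289 0.3088 0.0924] [0.7362 0.6768 0.0038 0.0005] 0.011981935322930268
top 591 [[0.3994 0.1145 0.0092]
 [0.4144 0.2033 0.0177]
 [0.4299 0.2972 0.0254]]
tip [0.4068 0.1159 0.0162]
topz [np.float64(0.020339110990008447), np.float64(0.02241237179087965), np.float64(0.021394378756771193), np.float64(0.02304845946887597)]
xmid [np.float64(0.4063776904241233), np.float64(0.4098302546914116), np.float64(0.41487968144684273), np.float64(0.4180250732574823)]
side 763 [[ 0.4094  0.2192 -0.0015]
 [ 0.4226  0.3139  0.0174]
 [ 0.4371  0.3668  0.0223]]
tip [ 0.4168  0.2158 -0.0141]Traceback (most recent call last):
  File "<stdin>", line 11, in <module>
    return _quantile_unchecked(
        a, q, axis, out, overwrite_input, method, keepdims, weights)
    return _ureduce(a,
                    func=_quantile_ureduce_func,
    ...<5 lines>...
                    overwrite_input=overwrite_input,
                    method=method)
    r = func(a, **kwargs)
    result = _quantile(arr,
                       quantiles=q,
    ...<2 lines>...
                       out=out,
                       weights=wgt)
    slices_having_nans = np.isnan(arr[-1, ...])
                                  ~~~^^^^^^^^^
IndexError: index -1 is out of bounds for axis 0 with size 0
```

I lifted before the fingers had closed. I'll open them again and re-check where the dowel lies.

Call:
shift_gripper(increments=[0, 0, 0, 0, 0.6, 0, 0, 0, 0, 0.6, 0, 0, 0, 0, 0.6, 0, 0, 0, 0, 0.6, 0, 0, 0, 0, 0.6, 0, 0, 0, 0, 0.6, 0, 0, 0, 0, 0.6, 0, 0, 0, 0, 0.6], grip_n=50)

```text
t: 3.17
position: [0.4262, 0.307, 0.0875]
tcp_rot: [0.736, 0.677, -0.0, -0.0]
wrist_force: [-0.1, -0.1, -0.4]
grip_width: 0.573
grip_force: 0.0
```

```bash
python3 - <<'E'
from h import *
np.set_printoptions(precision=4,suppress=True)
S=r.read_state();print(S['position'],S['tcp_rot'],S['grip_width'])
c=cam('wrist');p,d=r.read_camera('wrist');cv2.imwrite('pics/w2.png',p)
m=blob(p,(12,60,90),(30,255,255),(0,0,640,480))
v,u=np.where(m);Q=onz(c,np.c_[u,v],.01)[:,:2];o,a=Q.mean(0),np.linalg.svd(Q-Q.mean(0),full_matrices=False)[2][0]
t=(.307-o[1])/a[1];print(m.sum(),'axis',o,a,o+t*a, np.degrees(np.arctan2(a[1],a[0])),'ymax',Q[:,1].max())
E
```

```text
[0.4262 0.307  0.0875] [ 0.7362  0.6768 -0.0001 -0.    ] 0.5733651496476844
5050 axis [0.4244 0.3059] [-0.0797 -0.9968] [0.4245 0.307 ] -94.56856136243739 ymax 0.36683151781075024
```

View pics/w2.png

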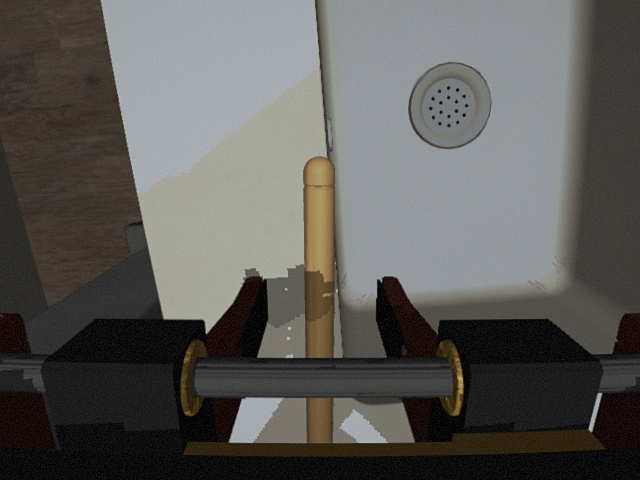

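The dowel hasn't moved: it is at column ~319, between the fingers, with its end at row ~158.

Call:
shift_gripper(increments=[0, -0.015, 0.4, 0, 0.57, 0, -0.015, 0.7, 0, 0.57, 0, -0.015, 0.825, 0, 0.57, 0, -0.015, 0.825, 0, 0.5, 0, -0.015, 0.825, 0, 0.1, 0, -0.015, 0.825, 0, 0, 0, -0.015, 0.825, 0, 0, 0, -0.015, 0.825, 0, 0], grip_n=50)

```text
t: 3.88
position: [0.4256, 0.3078, 0.0065]
tcp_rot: [0.736, 0.677, 0.001, 0.0]
wrist_force: [-0.2, -0.2, 0.0]
grip_width: 0.237
grip_force: 0.1
```

Call:
shift_gripper(increments=[0, 0, 0, 0, 0, 0, 0, 0, 0, 0, 0, 0, 0, 0, 0, 0, 0, 0, 0, 0], grip_n=50)

```text
t: 4.22
position: [0.4256, 0.3077, 0.0065]
tcp_rot: [0.736, 0.677, 0.001, 0.0]
wrist_force: [-0.5, 0.6, 7.4]
grip_width: 0.217
grip_force: 50.0
```

Converted, 0.123 m is 1.23, -0.059 m is -0.59, -0.21 rad is -1.05.

Call:
shift_gripper(increments=[0, 0, -0.3, 0, 0, 0, 0, -0.56, 0, 0, -0.2, 0.35, -0.56, -0.5, 0, -0.4, 0.7, -0.56, -1.05, 0, -0.55, 1.05, -0.56, -1.05, 0, -0.59, 1.23, -0.56, -1.05, 0, -0.59, 1.23, -0.56, -1.05, 0, -0.59, 1.23, -0.56, -1.05, 0], grip_n=50)

```text
t: 4.88
position: [0.5428, 0.2374, 0.0613]
tcp_rot: [0.662, 0.75, 0.0, -0.0]
wrist_force: [-0.2, -0.2, -1.1]
grip_width: 0.213
grip_force: 50.0
```

```bash
cat > look.py <<'E'
from h import *
import sys
np.set_printoptions(precision=4,suppress=True)
S=r.read_state();q=S['tcp_rot'];print(S['position'],'x_t deg',2*np.degrees(np.arctan2(q[1],q[0])),S['grip_force'],q)
i=sys.argv[1]
for n,roi in(('top',(200,200,345,340)),('side',(330,180,430,400))):
    c=cam(n);p,d=r.read_camera(n);cv2.imwrite(f'pics/{n}{i}.png',p);np.save(f'pics/{n}{i}.npy',d)
    m=blob(p,(12,60,70),(30,255,255),roi);P=cloud(c,d,m);y=P[:,1]
    print(n,m.sum(),'ymin',np.percentile(y,1))
    for a in np.arange(.0,.32,.03):
        k=(y>a)&(y<a+.03)
        if k.sum()>30:print(round(a+.015,3),k.sum(),'x',np.percentile(P[k,0],[3,50,97]),'ztop',np.percentile(P[k,2],[50,95]))
E
python3 look.py 3
python3 - <<'E'
import cv2,numpy as np
t,s=cv2.imread('pics/top3.png'),cv2.imread('pics/side3.png')
a=cv2.resize(t[210:310,220:420],None,fx=4,fy=4,interpolation=2)[:300*4//3];b=cv2.resize(s[180:300,300:440],None,fx=1.6,fy=1.6,interpolation=2)
o=np.zeros((600,800,3),np.uint8);o[:400]=a;o[400:400+b.shape[0],:b.shape[1]]=b;b=cv2.resize(s[190:240,310:380],None,fx=4,fy=4,interpolation=2);o[400:600,300:580]=b;cv2.imwrite('pics/c3.png',o)
E
```

```text
[0.5428 0.2374 0.0613] x_t deg 97.10617326693519 49.998393058776855 [ 0.6619  0.7496  0.0001 -0.    ]
top 489 ymin 0.044004246931551506
0.045 56 x [0.5557 0.5626 0.5718] ztop [0.0716 0.0759]
0.075 99 x [0.5535 0.5607 0.5682] ztop [0.0719 0.0765]
0.105 100 x [0.548  0.5565 0.5659] ztop [0.0721 0.0763]
0.135 102 x [0.544  0.5525 0.5619] ztop [0.0722 0.0774]
0.165 103 x [0.5241 0.5486 0.5579] ztop [0.0723 0.3599]
side 47 ymin 0.19623392869748726
```

View pics/c3.png

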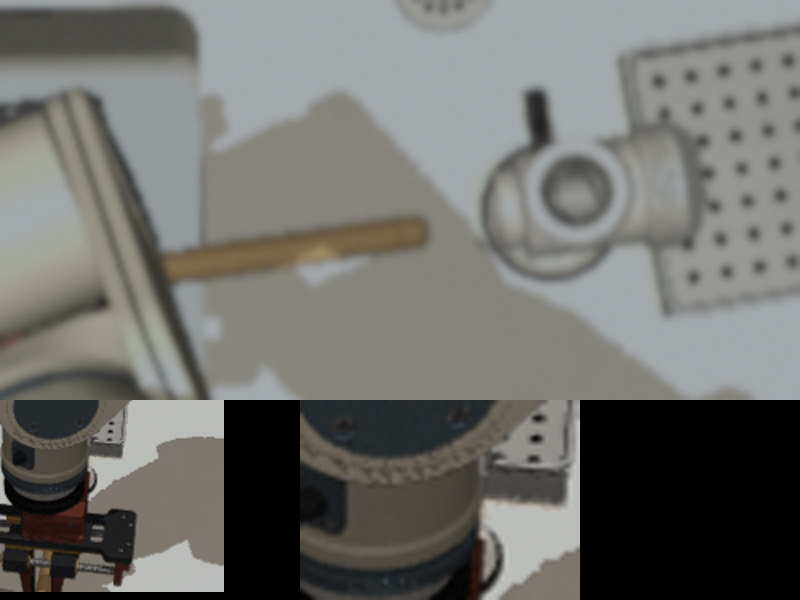

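The top crop shows the dowel level and pointing at the barrel. Its tip is at (425,232) in the crop and its line runs about 2 px (3.5 mm) on the robot's side of the barrel axis, so I'll correct that and enter the hole. The arm blocks the side view.

Call:
shift_gripper(increments=[0, 0.035, 0, 0, 0, -0.2, 0.035, 0, 0, 0, -0.35, 0.035, 0, 0, 0, -0.45, 0.035, 0, 0, 0, -0.55, 0.035, 0, 0, 0, -0.6, 0.035, 0, 0, 0, -0.6, 0.035, 0, 0, 0], grip_n=50)

```text
t: 5.57
position: [0.5534, 0.178, 0.0612]
tcp_rot: [0.662, 0.75, -0.0, -0.0]
wrist_force: [-0.5, 0.7, -0.7]
grip_width: 0.217
grip_force: 50.0
```

```bash
python3 look.py 4
python3 - <<'E'
import cv2
t=cv2.imread('pics/top4.png');cv2.imwrite('pics/c4.png',cv2.resize(t[215:295,260:420],None,fx=5,fy=5,interpolation=2))
E
```

```text
[0.5534 0.178  0.0612] x_t deg 97.14040331359544 49.997668862342834 [ 0.6617  0.7498 -0.     -0.0001]
top 397 ymin 0.0005852591095561848
0.015 106 x [0.562  0.5707 0.5809] ztop [0.0712 0.0763]
0.045 94 x [0.5601 0.5678 0.5763] ztop [0.072  0.0759]
0.075 103 x [0.5542 0.5629 0.572 ] ztop [0.0716 0.0758]
0.105 90 x [0.5459 0.5589 0.5682] ztop [0.072  0.0777]
side 147 ymin 0.13051555841162232
0.135 31 x [0.5533 0.5588 0.5629] ztop [0.0734 0.0749]
0.165 47 x [0.547  0.552  0.5576] ztop [0.0732 0.0755]
0.195 51 x [0.5401 0.544  0.5496] ztop [0.0712 0.1142]
```

View pics/c4.png

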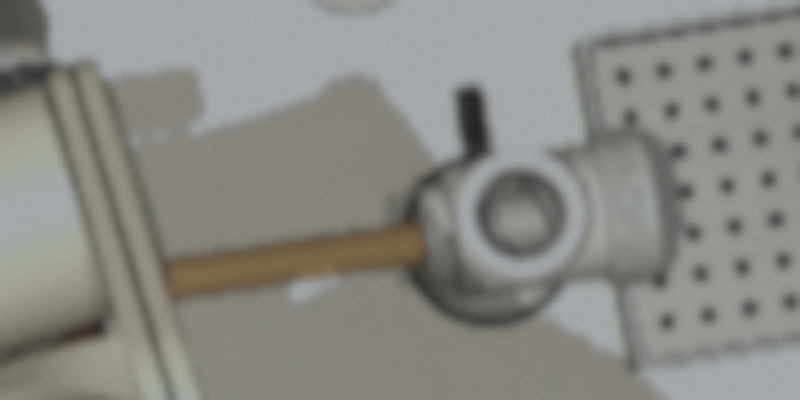

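The dowel has entered the hole at crop (425,243) with no contact force. Next I'll push.

Call:
shift_gripper(increments=[-0.1, 0, 0, 0, 0, -0.2, 0, 0, 0, 0, -0.3, 0, 0, 0, 0, -0.4, 0, 0, 0, 0, -0.5, 0, 0, 0, 0, -0.6, 0, 0, 0, 0, -0.7, 0, 0, 0, 0, -0.7, 0, 0, 0, 0], grip_n=60)

```text
t: 6.33
position: [0.5623, 0.1084, 0.0612]
tcp_rot: [0.661, 0.75, -0.0, 0.0]
wrist_force: [-0.5, -0.3, -0.8]
grip_width: 0.212
grip_force: 60.0
```

```bash
python3 look.py 5
```

```text
[0.5623 0.1084 0.0612] x_t deg 97.20065933471056 59.99740183353424 [ 0.6613  0.7501 -0.0001  0.0001]
top 80 ymin 0.0002548813894925732
0.015 80 x [0.5639 0.5727 0.5863] ztop [0.0714 0.077 ]
side 349 ymin 0.0031855072474303234
0.075 73 x [0.5607 0.5687 0.5751] ztop [0.0727 0.0745]
0.105 88 x [0.5534 0.5623 0.5716] ztop [0.0728 0.0752]
0.135 100 x [0.548  0.5553 0.564 ] ztop [0.0726 0.0754]
0.165 61 x [0.5469 0.551  0.5564] ztop [0.0702 0.0739]
```

Converted, -0.03 m is -0.3, -0.02 m is -0.2.

Call:
shift_gripper(increments=[-0.1, 0, 0, 0, 0, -0.2, 0, 0, 0, 0, -0.3, 0, 0, 0, 0], grip_n=60)

```text
t: 6.68
position: [0.5659, 0.0792, 0.0611]
tcp_rot: [0.661, 0.75, -0.0, -0.0]
wrist_force: [-0.4, 1.9, -0.1]
grip_width: 0.215
grip_force: 60.0
```

```bash
python3 look.py 6
python3 - <<'E'
import cv2,numpy as np
t=cv2.imread('pics/top6.png');s=cv2.imread('pics/side6.png')
o=np.zeros((600,800,3),np.uint8);o[:300,:]=cv2.resize(t[215:290,290:490],(800,300),interpolation=2);o[300:,:600]=cv2.resize(s[140:290,260:410],(600,300),interpolation=2);cv2.imwrite('pics/c6.png',o)
E
```

```text
[0.5659 0.0792 0.0611] x_t deg 97.26269964256143 59.99802052974701 [ 0.6609  0.7505 -0.     -0.0001]
top 3 ymin 0.05614541558974011
side 388 ymin -0.003720620191990663
0.015 34 x [0.5702 0.5767 0.582 ] ztop [0.0723 0.0741]
0.045 68 x [0.5638 0.5712 0.5783] ztop [0.073  0.0752]
0.075 85 x [0.5577 0.5663 0.5751] ztop [0.0724 0.075 ]
0.105 113 x [0.5519 0.5606 0.5715] ztop [0.0722 0.0751]
0.135 81 x [0.5506 0.5575 0.5642] ztop [0.0705 0.0746]
```

View pics/c6.png

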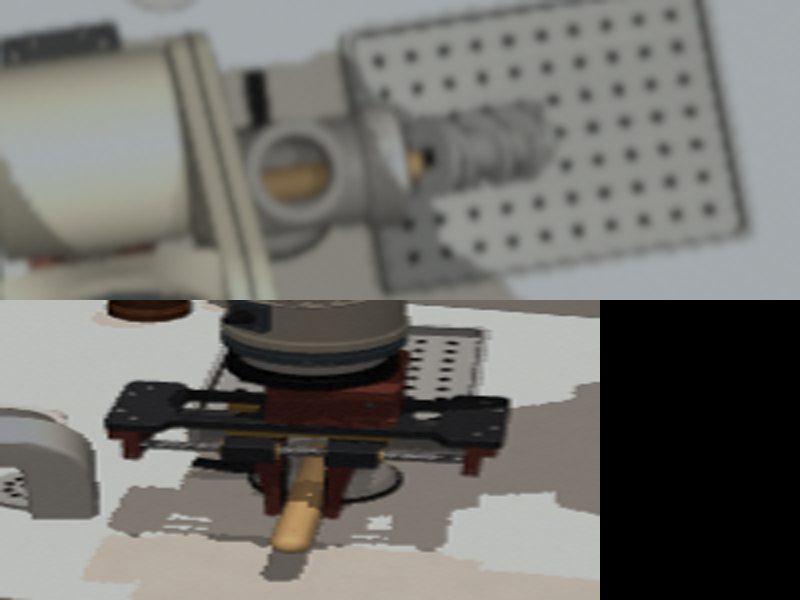

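The worm is out of the mouth, spanning (430–550,150) in the crop over the tray, and the dowel tip shows at (415,165). I'll withdraw the dowel.

Converted, 0.2 m is 2, 0.18 m is 1.8.

Call:
shift_gripper(increments=[0.2, 0, 0, 0, 0, 0.5, 0, 0, 0, 0, 0.85, 0, 0, 0, 0, 1.2, 0, 0, 0, 0, 1.55, 0, 0, 0, 0, 1.8, 0, 0, 0, 0, 2, 0, 0, 0, 0, 2, 0, 0, 0, 0], grip_n=60)

```text
t: 7.45
position: [0.5407, 0.2815, 0.0613]
tcp_rot: [0.66, 0.751, 0.001, 0.0]
wrist_force: [0.4, 0.1, -0.1]
grip_width: 0.213
grip_force: 60.0
```

```bash
python3 look.py 7
python3 - <<'E'
from h import *
np.set_printoptions(precision=4,suppress=True)
c=cam('top');d=np.load('pics/top7.npy');P=cloud(c,d,np.ones_like(d,bool))
k=(P[:,1]<-.12)&(P[:,1]>-.3)&(P[:,0]>.45)&(P[:,0]<.75)&(P[:,2]>.034)&(P[:,2]<.2)
Q=P[k];print('worm',k.sum(),np.percentile(Q,[2,50,98],axis=0),Q[:,2].max())
t=cv2.imread('pics/top7.png');cv2.imwrite('pics/c7.png',cv2.resize(t[160:300,200:500],None,fx=2.66,fy=2.66,interpolation=2))
E
```

```text
[0.5407 0.2815 0.0613] x_t deg 97.38956818694889 59.998889565467834 [0.6601 0.7512 0.0008 0.0001]
top 485 ymin 0.08759160767433599
0.105 99 x [0.5522 0.5595 0.5685] ztop [0.0723 0.076 ]
0.135 93 x [0.5486 0.5572 0.5649] ztop [0.0721 0.0762]
0.165 99 x [0.5444 0.5528 0.5625] ztop [0.0718 0.0763]
0.195 84 x [0.5235 0.5485 0.5563] ztop [0.0724 0.077 ]
0.225 85 x [0.5371 0.5452 0.5523] ztop [0.0725 0.0775]
side 17 ymin 0.2931351118445067
worm 460 [[ 0.5711 -0.1981  0.037 ]
 [ 0.5967 -0.1582  0.0497]
 [ 0.6209 -0.1212  0.0636]] 0.06634557112889827
```

View pics/c7.png

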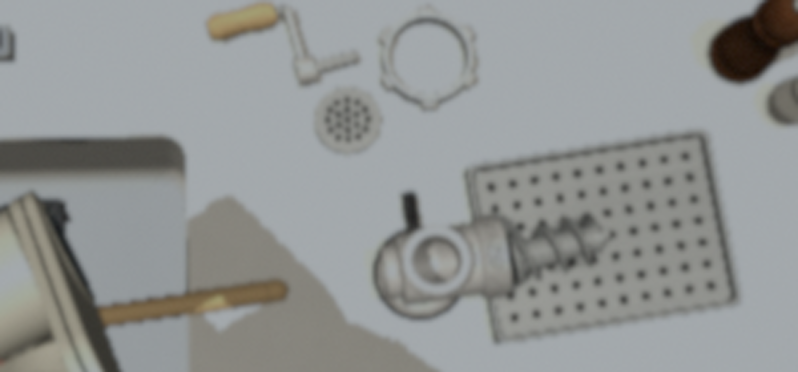

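The crop shows the dowel clear of the barrel with its tip at (285,290). The worm lies in the tray at (515–610,240), and the crank, plate and ring nut haven't moved. I'll check that the worm is level while moving the dowel to its resting place.

```bash
python3 - <<'E'
from h import *
np.set_printoptions(precision=4,suppress=True)
c=cam('top');d=np.load('pics/top7.npy');P=cloud(c,d,np.ones_like(d,bool))
for a in np.arange(-.22,-.08,.01):
    k=(P[:,1]>a)&(P[:,1]<a+.01)&(P[:,0]>.54)&(P[:,0]<.65);print(round(a+.005,3),np.percentile(P[k,2],[20,80,97]))
E
```

```text
-0.215 [0.0115 0.0157 0.018 ]
-0.205 [0.0111 0.0151 0.0204]
-0.195 [0.0117 0.0175 0.0492]
-0.185 [0.012  0.0466 0.0516]
-0.175 [0.0123 0.0458 0.0619]
-0.165 [0.0127 0.0484 0.0559]
-0.155 [0.0127 0.0484 0.0621]
-0.145 [0.0134 0.0495 0.0582]
-0.135 [0.0119 0.0478 0.0542]
-0.125 [0.0125 0.0532 0.0628]
-0.115 [0.0134 0.0547 0.0615]
-0.105 [0.0126 0.0948 0.1004]
-0.095 [0.0126 0.0983 0.1028]
-0.085 [0.0012 0.0974 0.1026]
-0.075 [-0.0007  0.0941  0.0979]
```

Call:
shift_gripper(increments=[-0.12, -0.38, 0, 0.3, 0, -0.25, -0.76, 0, 0.6, 0, -0.37, -1.14, 0, 1.05, 0, -0.474, -1.51, 0, 1.05, 0, -0.474, -1.51, 0.25, 1.05, 0, -0.474, -1.51, 0.4, 1.05, 0, -0.474, -1.51, 0.45, 1.05, 0, -0.474, -1.51, 0.45, 1.05, 0], grip_n=60)

```text
t: 8.22
position: [0.3966, 0.2109, 0.0154]
tcp_rot: [0.737, 0.676, -0.001, -0.0]
wrist_force: [-0.7, -0.2, -0.9]
grip_width: 0.216
grip_force: 60.0
```

The worm lies level, with its top at about 62 mm all along. Next I lower the dowel and release it.

Converted, 0.0085 m is 0.085, 0.007 m is 0.07.

Call:
shift_gripper(increments=[0, 0, 0.04, 0, 0, 0, 0, 0.07, 0, 0, 0, 0, 0.085, 0, 0, 0, 0, 0.085, 0, 0, 0, 0, 0.085, 0, 0], grip_n=20)

```text
t: 8.63
position: [0.3972, 0.2122, 0.0078]
tcp_rot: [0.736, 0.677, 0.0, 0.0]
wrist_force: [0.3, -0.3, -0.3]
grip_width: 0.22
grip_force: 20.0
```

Converted, 0.0012 m is 0.012.

Call:
shift_gripper(increments=[0, 0, 0.012, 0, 0, 0, 0, 0.012, 0, 0, 0, 0, 0.012, 0, 0.35, 0, 0, 0.012, 0, 0.5, 0, 0, 0.012, 0, 0.5, 0, 0, 0.012, 0, 0.5, 0, 0, 0.012, 0, 0.5, 0, 0, 0.012, 0, 0.5], grip_n=10)

```text
t: 9.3
position: [0.397, 0.2121, 0.0065]
tcp_rot: [0.736, 0.677, -0.0, 0.0]
wrist_force: [0.1, -0.9, -0.6]
grip_width: 0.499
grip_force: 0.0
```

Call:
shift_gripper(increments=[0, 0, 0, 0, 0.5, 0, 0, -0.2, 0, 0.5, 0, 0, -0.6, 0, 0.5, 0, 0, -1, 0, 0.5, 0, 0, -1.4, 0, 0.5, 1.5, 0, -1.4, 0, 0.5, 1.5, 0, -1.4, 0, 0.5, 1.5, 0, -1.4, 0, 0.5], grip_n=10)

```text
t: 9.97
position: [0.4082, 0.3382, 0.1484]
tcp_rot: [0.737, 0.676, 0.002, 0.0]
wrist_force: [1.3, -0.2, -1.3]
grip_width: 0.497
grip_force: 0.0
```

```bash
python3 - <<'E'
from h import *
t,_=r.read_camera('top');s,_=r.read_camera('side')
o=np.zeros((600,800,3),np.uint8);o[:320]=cv2.resize(t[150:390,90:510],(800,320)) if 0 else cv2.resize(t[170:370,0:500],(800,320));o[320:,:480]=cv2.resize(s[100:430,160:580],(480,280));cv2.imwrite('pics/c9.png',o)
E
```

View pics/c9.png

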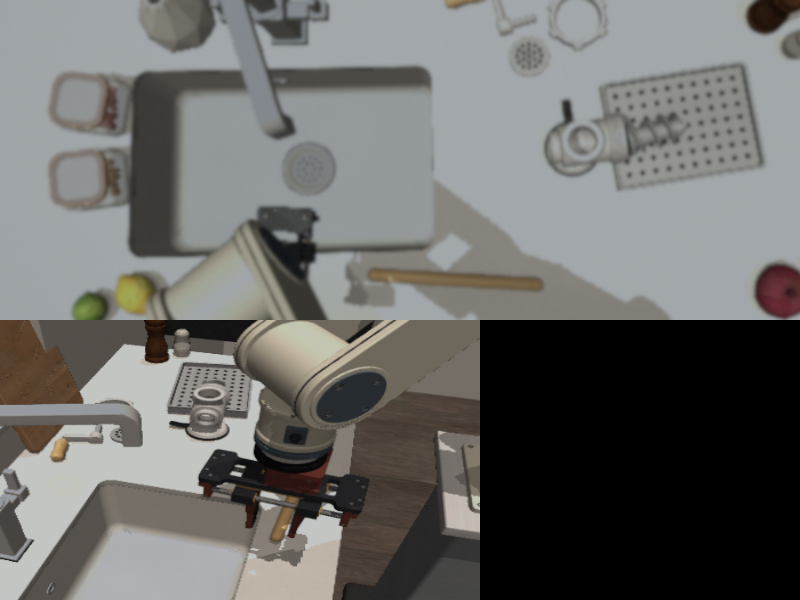

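The dowel lies flat on the worktop at (368–542,280) in the crop and the worm is in the tray at (630–688,128). The other parts haven't moved and the arm is clear. I'm handing the job in.

Call:
shift_gripper(increments=[0, 0, 0, 0, 0.5, 0, 0, 0, 0, 0.5])

```text
t: 10.23
position: [0.4066, 0.3359, 0.1459]
tcp_rot: [0.736, 0.677, -0.001, 0.0]
wrist_force: [0.6, -1.0, -1.4]
grip_width: 0.498
grip_force: 0.0
```

```bash
python3 -c "
from plant import r
print(r.sign_off())"
```

```text
the job is handed in; nothing more can be done
None
```

I handed the job in at about 10 s of the 43 s allowed: the worm lies level in the tray, the dowel is flat on the worktop, and the ring nut, hole plate and crank look unmoved in the camera pictures; sign-off gave no verdict.

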